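# Put the sample boxes away on the roll-out tray under the reagent shelf

### The job

Pull the tray under the glass shelf fully out, move the empty test-tube rack from it to the black mat, standing upright lengthwise along the mat and wholly on it, and stack all the white sample boxes on the tray in one straight column: deep boxes below, shallow ones on top, every box flat, lengthwise across the tray, squarely over the one beneath and inside the tray's rims. Then push the tray fully home under the shelf with the column still standing square. Leave everything else on the bench where it is.

Things in the scene. Friction and masses are not known exactly. Their poses are not given: they have to be found in the camera images.
- riser: clear glass bench shelf on four legs, bottles fixed on top (to 0.46 m), fixed; 200 mm deep, 340 mm long, underside 275 mm above the bench. Origin on the bench under the tray's middle when home; +x points inwards under the shelf, -x is the way the tray comes out; front edge at its x = -30 mm, back edge +170 mm, legs at y = +-159 mm
- tray (a joint): how far the roll-out tray has been pulled out from under the shelf, in m: 0 home against its stop, 0.18 fully out against its stop. It slides along the shelf's -x, takes about 2 N to move and stays where it is left
- tray_mid (a point): middle of the upper surface of the tray's floor, 18 mm above the bench; moves with the tray; axes parallel to riser's. Sheet-steel tray, inside 124 mm (x) by 170 mm (y), rims 6 mm high and 3 mm thick all round. Fully out, tray_mid is 150 mm outside the shelf's front edge; home, 30 mm inside it
- tray_handle (a point): middle of the tray's bow handle: a level bar 10 mm thick, 100 mm long along y, 36 mm above the bench, 120 mm from tray_mid along -x, 47 mm clear of the tray's front; can be pinched from above across x. With the tray home it is 90 mm outside the shelf's front edge
- rack: empty green plastic test-tube rack, 140 mm long (its x), 58 mm wide (its y), 62 mm high, about 180 g; origin at the centre of its underside, z up. It starts standing on the tray, lengthwise along the tray's y; its long sides are open bars at 33-39 mm and 56-62 mm above its underside and can be gripped from above across y
- mat: black rubber bench mat, 120 mm (its x) by 220 mm (its y), 3 mm thick, fixed flat on the bench; origin at the centre of its underside, z up
- deep1: closed white card sample box with a lid, the deep kind, 120 mm long (its x), 62 mm wide (its y), 46 mm high, about 240 g; origin at the centre of its underside, z up; either way round is the same. May be absent. It starts standing upright on the bench
- deep2: closed white card sample box with a lid, the deep kind, 120 mm long (its x), 62 mm wide (its y), 46 mm high, about 240 g; origin at the centre of its underside, z up; either way round is the same. May be absent. It starts standing upright on the bench
- shallow1: closed white card sample box with a lid, the shallow kind, 120 mm long (its x), 62 mm wide (its y), 34 mm high, about 160 g; origin at the centre of its underside, z up; either way round is the same. May be absent. It starts standing upright on the bench
- shallow2: closed white card sample box with a lid, the shallow kind, 120 mm long (its x), 62 mm wide (its y), 34 mm high, about 160 g; origin at the centre of its underside, z up; either way round is the same. May be absent. It starts standing upright on the bench
- shallow3: closed white card sample box with a lid, the shallow kind, 120 mm long (its x), 62 mm wide (its y), 34 mm high, about 160 g; origin at the centre of its underside, z up; either way round is the same. May be absent. It starts standing upright on the bench
- shallow4: closed white card sample box with a lid, the shallow kind, 120 mm long (its x), 62 mm wide (its y), 34 mm high, about 160 g; origin at the centre of its underside, z up; either way round is the same. May be absent. It starts standing upright on the bench
- bottle: amber reagent bottle with a black cap, 56 mm across, 101 mm high, standing among the boxes; bystander, origin under its centre
- beaker: white plastic beaker, 60 mm across, 75 mm high; bystander, origin under its centre
- label_roll: roll of paper labels, 90 mm across, 50 mm high; bystander, origin under its centre

How it is judged:
On the way, in this order (a step that is already met when the one before it is completed fails the run):
1. the tray is pulled fully out (at least 170 of its 180 mm) (value of joint tray above 0.17 m), for 0.2 s.
2. all the boxes stand in one square column on the tray, deep ones below (x of deep1 in the frame of tray_mid between -0.03 and 0.03 m and y of deep1 in the frame of tray_mid between -0.026 and 0.026 m and z of each of deep1, deep2, shallow1, shallow2, shallow3, shallow4 in the frame of tray_mid above -0.004 m and angle between each of deep1, deep2, shallow1, shallow2, shallow3, shallow4's own z axis and vertical below 0.04 rad and angle between the x axis of each of deep1, deep2, shallow1, shallow2, shallow3, shallow4 and the y axis of tray_mid, either way round below 0.15 rad and linear speed of each of deep1, deep2, shallow1, shallow2, shallow3, shallow4 below 0.05 m/s and x of deep2 in the frame of tray_mid between -0.03 and 0.03 m and y of deep2 in the frame of tray_mid between -0.026 and 0.026 m and x of shallow1 in the frame of tray_mid between -0.03 and 0.03 m and y of shallow1 in the frame of tray_mid between -0.026 and 0.026 m and x of shallow2 in the frame of tray_mid between -0.03 and 0.03 m and y of shallow2 in the frame of tray_mid between -0.026 and 0.026 m and x of shallow3 in the frame of tray_mid between -0.03 and 0.03 m and y of shallow3 in the frame of tray_mid between -0.026 and 0.026 m and x of shallow4 in the frame of tray_mid between -0.03 and 0.03 m and y of shallow4 in the frame of tray_mid between -0.026 and 0.026 m and horizontal distance between deep1 and deep2 below 0.01 m and angle between the x axis of deep1 and the x axis of deep2, either way round below 0.1 rad and horizontal distance between each of deep1, deep2 and shallow1 below 0.01 m and angle between the x axis of each of deep1, deep2 and the x axis of shallow1, either way round below 0.1 rad and z of each of shallow1, shallow2, shallow3, shallow4 in the frame of deep1 above 0.02 m and horizontal distance between each of deep1, deep2, shallow1 and shallow2 below 0.01 m and angle between the x axis of each of deep1, deep2, shallow1 and the x axis of shallow2, either way round below 0.1 rad and horizontal distance between each of deep1, deep2, shallow1, shallow2 and shallow3 below 0.01 m and angle between the x axis of each of deep1, deep2, shallow1, shallow2 and the x axis of shallow3, either way round below 0.1 rad and horizontal distance between each of deep1, deep2, shallow1, shallow2, shallow3 and shallow4 below 0.01 m and angle between the x axis of each of deep1, deep2, shallow1, shallow2, shallow3 and the x axis of shallow4, either way round below 0.1 rad and z of each of shallow1, shallow2, shallow3, shallow4 in the frame of deep2 above 0.02 m), for 0.3 s.
At the end, for the whole second after the job is handed in: Tray within 8 mm of home. Boxes in one column inside its rims, flat (0.04 rad), across it (0.15 rad), centres within 10 mm and 0.10 rad of one another, shallow above deep, at rest. Rack upright on the mat: centre within 32 mm across, 45 mm along of its middle, lengthwise within 0.3 rad (all of step 2 and value of joint tray below 0.008 m and x of rack in the frame of mat between -0.032 and 0.032 m and y of rack in the frame of mat between -0.045 and 0.045 m and angle between rack's own z axis and vertical below 0.05 rad and z of rack in the frame of mat below 0.008 m and angle between the x axis of rack and the y axis of mat, either way round below 0.3 rad); the robot touches nothing.
It fails at once if a bystander (bottle, beaker, label roll) is moved more than 30 mm (distance of any of bottle, beaker, label_roll from where it was at the start of the episode above 0.03 m).
Of deep1, deep2, shallow1, shallow2, shallow3, shallow4 only 4 to 6 are there at a start; the rules pass over those that are not, and their reading is None.
At some moment in a run one of deep1, deep2, rack may be knocked a few centimetres aside while the robot is not near it.
It also fails if it takes over 210 s, if anything falls off the work surface, if the arm or the gripper's body presses on something with over 40 N, if the wrist force passes 120 N, or if a joint passes its speed limit or range.

### The arm

A 6-joint arm with a two-finger parallel gripper is mounted at the origin on the work surface. World frame = base frame: x ahead of the robot, y to its left, z up, the work surface at z = 0. Lengths are in m, angles in rad, forces in N, time in s.
With the tool pointing down it reaches from about 0.35 to 1 m from the base axis. Payload 7.1 kg.
Tool frame: the origin (TCP) lies between the finger pads; the fingertips stand 22 mm ahead of it and the grasp point (between the pads) lies 3 mm ahead of it; z points along the fingers, y is the line along which they close (so a half turn about z gives the same grasp; the last joint's range is limited). The gripper opens to 85 mm and grips with 20 to 120 N. Pads are 22 mm wide; open, the fingers measure 114 mm over their backs; the gripper's body (76 mm by 85 mm) begins 54 mm behind the grasp point. The pads swing forward as they close: fully open they stand 13 mm farther back than shut.
Start: joints at [1.184, 0.423, 1.63, -0, 1.089, -0.019], TCP at [0.225, 0.583, 0.253] pointing down, gripper open.
Joint ranges: [-3, 3], [-0.9, 2.11], [0.09, 2.58], [-1.31, 4.45], [0.11, 2.69], [-2.54, 2.54]. Speed limits (rad/s): [2.39, 2.39, 3.01, 3.14, 3.14, 3.14].

### API

Orientations are given as a rotation vector (axis times angle).
In Python, from rig import manip gives the robot as it stands. The module is installed in compiled form; this text tells all that it offers. Calls block until the motion is done:
- manip.move_to(position, orientation): joint-space move of the TCP to a pose.
- manip.servo_line(position, orientation=None, rate=0.15): straight line of the TCP; orientation=None keeps the orientation; rate is the mean speed in m/s.
- manip.set_joints(angles): joint-space move.
- manip.command_gripper(opening, f_grip=None): finger opening in m; f_grip is the grip in N (None keeps the last); returns when the fingers have stopped.
- manip.hold(seconds).
- manip.solve_ik(position, orientation): joint angles nearest the present ones, or None.
- manip.camera(name): name is "scene" or "top"; returns a dict with "image" (384x512x3 uint8, red, green, blue), "fx", "fy", "cx", "cy" (pixels), "cam_to_world" (4x4, takes a point from camera to world coordinates). Camera axes: x right, y down, z forward; pixel columns grow to the right and rows downward; lengths in m; the calibration is good to about 2 mm. A picture is of the moment at which its call begins. There is no depth.
A pose or a line that the arm cannot do raises manip.IKError and nothing moves.
- manip.sign_off(): hands the job in; it is judged then, once.
Readings, each from a call of its own:
- manip.get_time(): time.
- manip.get_joint_positions(): joint angles.
- manip.get_joint_vel(): joint speeds.
- manip.get_tau(): joint torques, N m.
- manip.get_position(): TCP position.
- manip.get_ee_rot(): TCP orientation.
- manip.get_contact_force(): force on the tool from outside, world axes, zero at the start.
- manip.get_torque(): the same for the moment, N m.
- manip.get_width(): finger opening in m.
- manip.get_grip_force(): force on a finger pad.
Only numpy, scipy, OpenCV 4.12 (cv2) and the standard library are available. Lean on these libraries where they do the work, as an engineer would, in place of code of your own. Each camera call takes 0.05 s, during which the arm holds its last target. There are 200 camera calls.

## Working session

There is one attempt and no reset: what is moved stays moved. The work goes in short steps, each a Python script; the robot and the scene stay as the last script left them, time stands still between calls to the robot, and variables do not carry over. Pictures are saved under pics/ and viewed, at most 14 in all, crops included, and the job is handed in when it is done.

```bash
mkdir -p pics; ls; python3 - <<'E'
from rig import manip
import cv2,numpy as np
for n in("scene","top"):
    c=manip.camera(n); cv2.imwrite(f"pics/{n}0.png",cv2.cvtColor(c["image"],cv2.COLOR_RGB2BGR)); print(n,c["fx"],c["fy"],c["cx"],c["cy"],np.round(c["cam_to_world"],3).tolist())
print(manip.get_position(),manip.get_ee_rot(),manip.get_time())
E
```

```text
pics
scene 450.27140486916466 450.27140486916466 252.20026582359176 191.848450835142 [[0.761, 0.358, -0.541, 1.187], [0.648, -0.448, 0.615, -0.587], [-0.022, -0.819, -0.573, 0.682], [0.0, 0.0, 0.0, 1.0]]
top 417.63230369795866 417.63230369795866 251.54666181762104 187.83711045468812 [[-0.014, -0.998, 0.053, 0.522], [-1.0, 0.013, -0.017, 0.079], [0.016, -0.053, -0.998, 1.116], [0.0, 0.0, 0.0, 1.0]]
[0.22453706 0.58277821 0.25262978] [-5.74448663e-01 -3.08834918e+00  2.13760556e-03] 0.1
```

View pics/scene0.png

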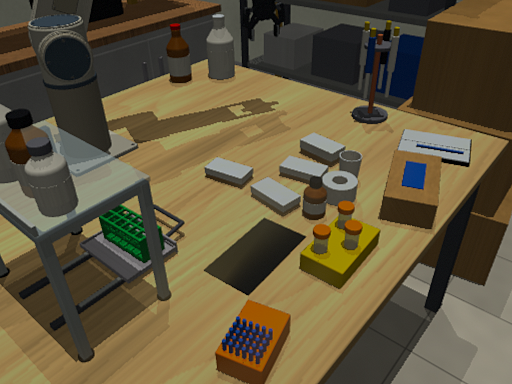

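View pics/top0.png

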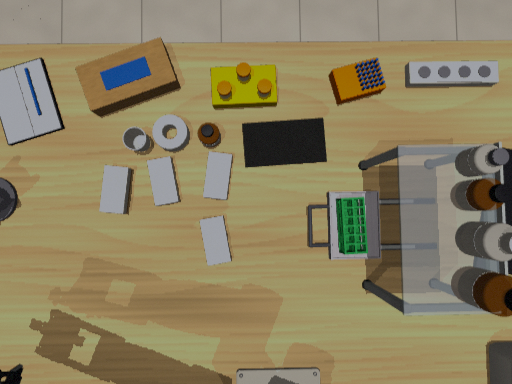

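The top view shows four white boxes at about (115,189), (163,181), (218,175) and (215,239). The mat is at (284,142). The tray sits at the shelf's left with its handle at x≈312 and the rack at (352,225). The scene view shows the same four boxes. Next I'll segment them and estimate their heights.

```bash
cat > h.py <<'E'
from rig import manip
import cv2,numpy as np
def shot(n):
    c=manip.camera(n); c["bgr"]=cv2.cvtColor(c["image"],cv2.COLOR_RGB2BGR); c["hsv"]=cv2.cvtColor(c["bgr"],cv2.COLOR_BGR2HSV); return c
def ray(c,uv):
    T=np.array(c["cam_to_world"]); d=np.array([(uv[0]-c["cx"])/c["fx"],(uv[1]-c["cy"])/c["fy"],1.]); return T[:3,3],T[:3,:3]@d
def onz(c,uv,z):
    o,d=ray(c,uv); return o+d*(z-o[2])/d[2]
def proj(c,p):
    T=np.array(c["cam_to_world"]); q=T[:3,:3].T@(np.array(p)-T[:3,3]); return np.array([c["fx"]*q[0]/q[2]+c["cx"],c["fy"]*q[1]/q[2]+c["cy"]])
def tri(c1,u1,c2,u2):
    o1,d1=ray(c1,u1);o2,d2=ray(c2,u2)
    s=np.linalg.lstsq(np.c_[d1,-d2],o2-o1,rcond=None)[0]
    a=o1+d1*s[0];b=o2+d2*s[1]; return (a+b)/2,np.linalg.norm(a-b)
def blobs(mask,amin,amax=1e9):
    cs,_=cv2.findContours(mask.astype(np.uint8),cv2.RETR_EXTERNAL,cv2.CHAIN_APPROX_NONE)
    return [k for k in cs if amin<cv2.contourArea(k)<amax]
def rect(c,k,z):
    """minimum-area rectangle of contour k laid on plane z: centre, long, short, yaw of long side"""
    P=np.array([onz(c,p,z)[:2] for p in k.reshape(-1,2)+0.0],np.float32)
    (x,y),(w,h),a=cv2.minAreaRect(P*1000)
    if w<h: w,h,a=h,w,a+90
    a=(a+90)%180-90
    return np.array([x,y])/1000,w,h,np.radians(a)
E
python3 - <<'E'
from h import *
t=shot("top");s=shot("scene")
for n,c,(x0,y0,x1,y1) in(("top",t,(90,110,250,270)),("scene",s,(190,120,350,220))):
    V=c["hsv"][...,2];S=c["hsv"][...,1]
    m=np.zeros(V.shape,bool); m[y0:y1,x0:x1]=True
    for th in(140,185):
      for k in blobs(m&(V>th)&(S<50),200):
        print(n,th,cv2.contourArea(k),[np.round(q,3) for q in rect(c,k,.034)],cv2.boundingRect(k))
    cv2.imwrite(f"pics/{n}1.png",cv2.resize(c["bgr"][y0:y1,x0:x1],None,fx=3.75,fy=3.75,interpolation=cv2.INTER_CUBIC) )
V=t["hsv"]; g=(V[...,0]>40)&(V[...,0]<85)&(V[...,1]>120)
for k in blobs(g,200): print("rack",[np.round(q,3) for q in rect(t,k,.08)])
m=(V[...,2]<55); m[:110]=0;m[175:]=0;m[:,235:]&=True; m[:,:235]=0;m[:,340:]=0
for k in blobs(m,800): print("mat",[np.round(q,3) for q in rect(t,k,.003)])
E
```

```text
top 140 1042.5 [array([0.445, 0.158]), np.float64(120.76), np.float64(60.721), np.float64(0.169)] (200, 215, 31, 51)
top 140 1057.5 [array([0.581, 0.418]), np.float64(122.116), np.float64(61.69), np.float64(-0.109)] (99, 165, 29, 49)
top 140 1018.5 [array([0.602, 0.293]), np.float64(118.856), np.float64(60.911), np.float64(0.18)] (147, 156, 31, 50)
top 140 1009.5 [array([0.614, 0.15 ]), np.float64(119.126), np.float64(60.951), np.float64(-0.139)] (203, 151, 29, 48)
top 140 879.5 [array([0.732, 0.274]), np.float64(88.352), np.float64(86.733), np.float64(1.56)] (152, 114, 35, 34)
scene 140 595.0 [array([0.615, 0.151]), np.float64(117.362), np.float64(60.584), np.float64(-0.141)] (251, 177, 50, 28)
scene 140 402.5 [array([0.709, 0.287]), np.float64(87.302), np.float64(67.132), np.float64(-1.039)] (323, 171, 27, 19)
scene 140 463.5 [array([0.446, 0.159]), np.float64(119.538), np.float64(60.329), np.float64(0.164)] (205, 157, 47, 21)
scene 140 454.0 [array([0.603, 0.293]), np.float64(118.7), np.float64(60.408), np.float64(0.177)] (280, 156, 48, 20)
scene 140 366.5 [array([0.571, 0.434]), np.float64(119.195), np.float64(61.43), np.float64(-0.109)] (301, 133, 43, 20)
rack [array([ 0.48 , -0.184]), np.float64(137.514), np.float64(70.4), np.float64(0.042)]
mat [array([ 0.702, -0.028]), np.float64(218.107), np.float64(117.337), np.float64(-1.511)]
```

View pics/scene1.png

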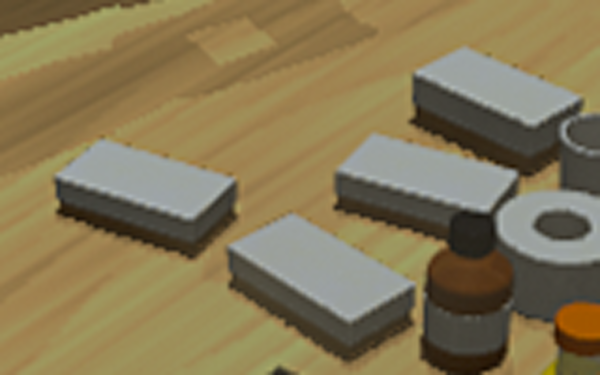

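View pics/top1.png

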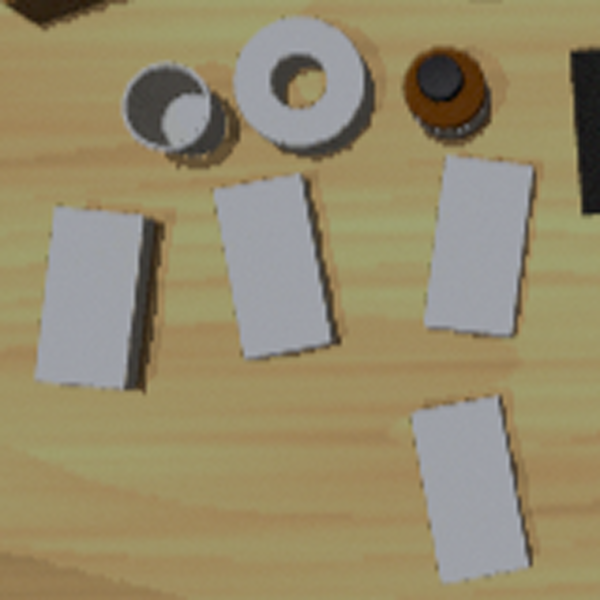

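Both views agree at z = 0.034 for three boxes, so those are shallow. The one at (0.58, 0.42) disagrees by about 16 mm and is deep. That gives 1 deep and 3 shallow. Next, the tray and handle.

```bash
python3 - <<'E'
from h import *
t=shot("top")
cv2.imwrite("pics/tray2.png",cv2.resize(t["bgr"][140:320,295:445],None,fx=3.3,fy=3.3,interpolation=cv2.INTER_CUBIC))
for uv in((363,165),(370,285)): print("foot",onz(t,uv,0))
V=t["hsv"]; print(V[225,300:335].tolist()); print(V[215,300:335,2].tolist())
E
```

```text
foot [ 0.63857279 -0.24059285  0.        ]
foot [ 0.3185003  -0.25014813  0.        ]
[[22, 101, 159], [22, 100, 160], [23, 96, 159], [22, 95, 158], [23, 96, 159], [23, 95, 159], [23, 99, 159], [19, 124, 111], [16, 57, 58], [120, 17, 59], [120, 16, 79], [110, 25, 62], [23, 96, 125], [24, 94, 157], [23, 95, 159], [24, 95, 159], [24, 96, 157], [24, 94, 160], [24, 90, 159], [24, 90, 159], [24, 90, 158], [25, 94, 158], [25, 91, 159], [25, 94, 158], [25, 88, 159], [25, 93, 159], [25, 93, 159], [25, 88, 134], [9, 32, 56], [150, 24, 43], [130, 5, 143], [128, 6, 157], [143, 6, 160], [128, 6, 162], [110, 9, 164]]
[159, 159, 159, 161, 159, 159, 147, 106, 50, 64, 74, 68, 157, 160, 159, 160, 161, 159, 160, 160, 159, 159, 160, 160, 158, 159, 160, 83, 45, 72, 160, 155, 164, 164, 166]
```

View pics/tray2.png

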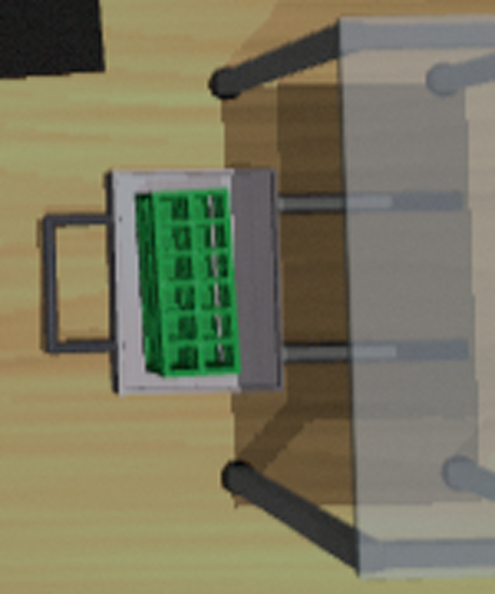

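The tray is partly out: the handle bar is at px x≈310, rows 205–247, and the rack is at about (355,225). I'll localise the handle and the tray axis, then pull.

```bash
cat >> h.py <<'E'
from scipy.spatial.transform import Rotation as Ro
def down(a):
    """tool down, closing line at world angle a; of the two half turns the one nearer the middle of joint 6"""
    R=np.array([[-np.sin(a),np.cos(a),0],[np.cos(a),np.sin(a),0],[0,0,-1]]).T
    return Ro.from_matrix(R).as_rotvec()
def pick_ori(p,a):
    best=None
    for b in(a,a+np.pi):
        q=manip.solve_ik(list(p),down(b))
        if q is not None and (best is None or abs(q[5])<best[0]): best=(abs(q[5]),down(b))
    return best[1]
def handle(c,x0=240,x1=326):
    """bar centre and direction (angle of bar) from the dark bow in the top view"""
    V=c["hsv"]; m=(V[...,2]<100)&(V[...,1]<90); m[:190]=0;m[262:]=0;m[:,:x0]=0;m[:,x1:]=0
    P=[]
    for r in range(209,244):
        u=np.flatnonzero(m[r])
        if len(u) : 
            u=u[u<u[0]+7]; P.append(onz(c,(u.mean(),r),.039)[:2])
    P=np.array(P); k=np.polyfit(P[:,0],P[:,1],1); ys,xs=np.nonzero(m); 
    w=np.array([onz(c,(u,r),.036)[:2] for u,r in zip(xs,ys)])
    xm=(w[:,0].min()+w[:,0].max())/2
    return np.array([xm,np.polyval(k,xm)]),np.arctan(k[0]),np.ptp(w[:,0])
E
python3 - <<'E'
from h import *
t=shot("top"); print(handle(t)); s=shot("scene")
h,a,_=handle(t)
print(proj(s,[*h,.041]), proj(t,[*h,.041]))
for uv in((343,198),(366,198),(344.5,253),(368,253)): print("rack top",onz(t,uv,.08))
print("tray edge", onz(t,(328,226),.024), onz(t,(328,192),.024),onz(t,(331,258),.024))
for p in([*h,.25],[*h,.033]):
    o=pick_ori(p,a+np.pi/2); print(o,manip.solve_ik(p,o))
E
```

```text
(array([ 0.47950138, -0.08717459]), np.float64(0.00799347623841383), np.float64(0.10614321966190277))
[167.01418936 212.21448645] [309.8489538  225.63536741]
rack top [ 0.54835126 -0.16532172  0.08      ]
rack top [ 0.54756039 -0.22282149  0.08      ]
rack top [ 0.41236859 -0.16552129  0.08      ]
rack top [ 0.41144526 -0.2238652   0.08      ]
tray edge [ 0.47717962 -0.13731569  0.024     ] [ 0.56607318 -0.13944741  0.024     ] [ 0.39408967 -0.1431562   0.024     ]
[3.14156756 0.01255609 0.        ] [-0.20425803  0.22507685  1.93050576  0.          0.98601005  1.35854482]
[3.14156756 0.01255609 0.        ] [-0.20425803  0.6085835   2.03121998  0.          0.50178917  1.35854482]
```

```bash
python3 - <<'E'
from h import *
h,a=np.array([.4795,-.0872]),.02
o=pick_ori([*h,.2],a+np.pi/2)
manip.command_gripper(.045,40)
manip.move_to([*h,.2],o)
manip.servo_line([*h,.037],o)
manip.command_gripper(0.0,40)
print(manip.get_width(),manip.get_position(),manip.get_contact_force())
d=np.array([-np.sin(a),np.cos(a),0]); p=np.array(manip.get_position())
for i in range(26):
    p=p+d*.008; manip.servo_line(list(p),o,.06)
    f=manip.get_contact_force()
    if f@d<-12: break
print(i,manip.get_position(),f)
manip.hold(.3)
manip.command_gripper(.045)
q=np.array(manip.get_position()); print(q)
manip.servo_line([q[0],q[1],.2]); 
t=shot("top"); cv2.imwrite("pics/t3.png",t["bgr"])
manip.move_to([.45,.3,.25],o)
t=shot("top"); cv2.imwrite("pics/t4.png",t["bgr"]); print(manip.get_time())
E
```

```text
0.008734306626163002 [ 0.47992852 -0.08732297  0.03765821] [-1.07205763  0.19258382  6.44454077]
16 [0.47939955 0.04088169 0.03783909] [ 12.02094351 -76.06614486  -4.92742145]
[0.47660442 0.04911508 0.03756864]
12.925
```

View pics/t4.png

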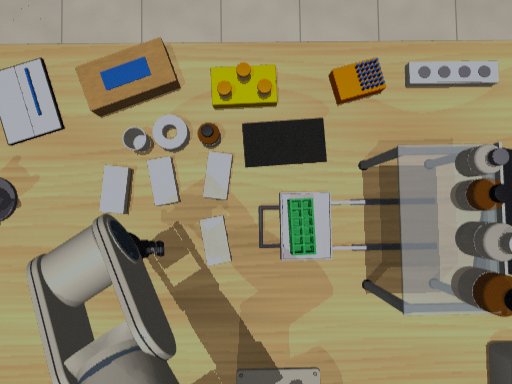

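The top view shows the tray fully out: handle at px x≈262, rack at (302,226), bench undisturbed. Now the rack goes to the mat.

```bash
cat >> h.py <<'E'
def rack(c,z):
    V=c["hsv"]; g=(V[...,0]>40)&(V[...,0]<85)&(V[...,1]>120)
    return rect(c,max(blobs(g,100),key=cv2.contourArea),z)
def box_list(c,z,roi=(90,110,260,270)):
    x0,y0,x1,y1=roi; V=c["hsv"]; m=np.zeros(V.shape[:2],bool); m[y0:y1,x0:x1]=1
    return [r for r in (rect(c,k,z) for k in blobs(m&(V[...,2]>140)&(V[...,1]<50),400)) if abs(r[1]-120)<10 and abs(r[2]-62)<8]
E
python3 - <<'E'
from h import *
t=shot("top")
print(handle(t,240,276)); c,l,w,a=rack(t,.08); print("rack",c,l,w,a)
V=t["hsv"]; m=(V[...,1]<45)&(V[...,2]>110); m[:185]=0;m[268:]=0;m[:,:274]=0;m[:,336:]=0
g=(V[...,0]>40)&(V[...,0]<85)&(V[...,1]>120); m[185:268,274:336]|=g[185:268,274:336]
m=cv2.morphologyEx(m.astype(np.uint8),cv2.MORPH_OPEN,np.ones((9,9)))
for k in blobs(m,800): print("tray",rect(t,k,.02))
o=pick_ori([*c,.2],a+np.pi/2); print(manip.solve_ik([*c,.2],o)[5])
o2=pick_ori([.702,-.028,.2],1.63+np.pi/2); print(manip.solve_ik([.702,-.028,.059],o2)); print([b[0].round(3) for b in box_list(t,.034)])
E
```

```text
(array([0.4788438, 0.0396519]), np.float64(-0.017749312859270606), np.float64(0.10592609296616573))
rack [ 0.47999405 -0.05998647] 137.55845642089844 62.213741302490234 0.04010390203236595
tray (array([ 0.47945935, -0.09004417]), 174.46893310546875, 112.20096588134766, np.float64(0.007084259731408919))
1.3817605700762083
[-5.68038175e-02  7.67508864e-01  1.52850470e+00 -4.44089210e-16
  8.45579093e-01 -1.16007491e-01]
[array([0.431, 0.449]), array([0.445, 0.158]), array([0.581, 0.418]), array([0.602, 0.293]), array([0.614, 0.15 ])]
```

```bash
python3 - <<'E'
from h import *
c=np.array([.480,-.061]);a=.04
o=pick_ori([*c,.2],a+np.pi/2)
manip.command_gripper(.085,30)
manip.move_to([*c,.2],o)
t=shot("top")
manip.servo_line([*c,.074],o)
manip.command_gripper(.03,30)
print(manip.get_width(),manip.get_grip_force(),manip.get_position(),manip.get_contact_force())
manip.servo_line([*c,.22],rate=.12); print(manip.get_width(),manip.get_contact_force())
m=np.array([.702,-.028]); o2=pick_ori([*m,.2],1.63+np.pi/2)
manip.move_to([*m,.22],o2)
manip.servo_line([*m,.075],o2)
p=.075; f0=manip.get_contact_force()[2]
while p>.054:
    p-=.002; manip.servo_line([*m,p],o2,.03)
    f=manip.get_contact_force()[2]
    if f-f0>3: break
print(p,f-f0)
manip.command_gripper(.085); manip.servo_line([*m,.2])
manip.move_to([.45,.3,.25],o)
t=shot("top"); cv2.imwrite("pics/t5.png",t["bgr"]); print(rack(t,.065),handle(t,240,276),manip.get_time())
E
```

```text
0.05745671854899677 30.956261157989502 [ 0.480635   -0.06111625  0.07501982] [-0.67373059  0.78138159  4.79446136]
0.05733265058348778 [ 0.56224531 -0.01885854 -2.60562962]
0.05899999999999998 7.032090220340547
(array([ 0.72500909, -0.01677539]), 143.2220916748047, 68.0188217163086, np.float64(-1.5081032302415587)) (array([0.4788438 , 0.03963867]), np.float64(-0.018707991743656345), np.float64(0.10592609296616573)) 25.4917
```

View pics/t5.png

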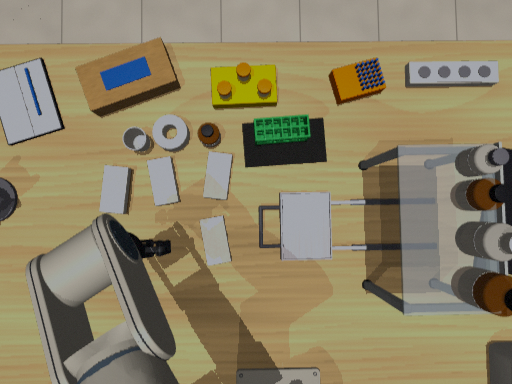

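The tray is empty. The rack stands on the mat but sits near its far edge, at about (282,129), so it must have been knocked. I'll regrip it and recentre it, then measure the tray floor.

```bash
python3 - <<'E'
from h import *
c=np.array([.729,-.018]); m=np.array([.702,-.028])
o1=pick_ori([*c,.2],1.633+np.pi/2); o2=pick_ori([*m,.2],1.63+np.pi/2)
manip.move_to([*c,.2],o1)
manip.servo_line([*c,.060],o1)
manip.command_gripper(.03,30); print(manip.get_width(),manip.get_position())
manip.servo_line([*c,.075],o1)
manip.servo_line([*m,.075],o2)
manip.servo_line([*m,.0595],o2,.05)
manip.command_gripper(.085); manip.hold(.2); manip.servo_line([*m,.2])
manip.move_to([.45,.3,.25],pick_ori([.45,.3,.25],1.6))
t=shot("top"); cv2.imwrite("pics/t6.png",t["bgr"]); print(rack(t,.065))
V=t["hsv"]; q=(V[...,1]<45)&(V[...,2]>110); q[:185]=0;q[268:]=0;q[:,:274]=0;q[:,340:]=0
q=cv2.morphologyEx(q.astype(np.uint8),cv2.MORPH_OPEN,np.ones((9,9)))
for k in blobs(q,800): print("tray",rect(t,k,.018))
print([(b[0].round(3),round(b[3],3)) for b in box_list(t,.034)],manip.get_time())
E
```

```text
0.05722421654618562 [ 0.72983301 -0.01804632  0.06134206]
(array([ 0.69987006, -0.0261078 ]), 143.95565795898438, 69.01254272460938, np.float64(-1.5057507310538265))
tray (array([ 0.47944205, -0.07952608]), 175.3866424560547, 133.9984130859375, np.float64(-0.01352552938623993))
[(array([0.445, 0.158]), np.float64(0.169)), (array([0.581, 0.418]), np.float64(-0.108)), (array([0.602, 0.293]), np.float64(0.18)), (array([0.615, 0.15 ]), np.float64(-0.135))] 33.1583
```

The rack is now centred on the mat at about (0.70, −0.026), and the tray middle is at (0.4795, −0.0795). Deep box first.

```bash
cat >> h.py <<'E'
PARK=[.45,.3,.27]
def park(): manip.move_to(PARK,pick_ori(PARK,1.6))
def carry(src,yaw,g,dst,dyaw,zb,cor=(0,0)):
    """box at src with long-axis yaw, grasp TCP height g -> dst, underside at zb"""
    Z=.27; dst=np.array(dst)+cor
    o=pick_ori([*src,.2],yaw+np.pi/2); o2=pick_ori([*dst,Z],dyaw+np.pi/2)
    manip.command_gripper(.085,30)
    manip.move_to([*src,.15],o); manip.servo_line([*src,g],o)
    manip.command_gripper(.04,30); w=manip.get_width()
    manip.servo_line([*src,Z],o,.25)
    manip.move_to([*dst,Z],o2)
    manip.servo_line([*dst,zb+g+.008],o2,.2); f0=manip.get_contact_force()[2]
    z=zb+g+.008
    while z>zb+g-.005:
        z-=.0015; manip.servo_line([*dst,z],o2,.03); f=manip.get_contact_force()[2]-f0
        if f>2.5: break
    manip.hold(.2); P=manip.get_position()
    manip.command_gripper(.085); manip.hold(.1)
    manip.servo_line([*dst,max(Z,zb+.15)],o2,.2)
    print("w",round(w,4),"touch dz",round(z-zb-g,4),"f",round(f,1),"at",P.round(4),"t",manip.get_time())
def column(c,z):
    r=box_list(c,z,(262,170,350,280)); print("column",[(b[0].round(4),round(b[1]),round(b[2]),round(b[3],3)) for b in r]); return r
TRAY=(.4795,-.0795); TY=.01
E
python3 - <<'E'
from h import *
t=shot("top"); b=[b for b in box_list(t,.046) if b[0][1]>.36]; print(b)
carry(b[0][0],b[0][3],.033,TRAY,TY,.018)
park(); t=shot("top"); cv2.imwrite("pics/t7.png",t["bgr"])
V=t["hsv"];print(handle(t,240,276),V[226,276:340,2].tolist())
print([(b[0].round(3),round(b[3],3)) for b in box_list(t,.034)])
s=shot("scene"); cv2.imwrite("pics/s7.png",s["bgr"])
E
```

```text
[(array([0.58020282, 0.41425906]), 120.7617416381836, 61.005611419677734, np.float64(-0.10947229924296067))]
w 0.0615 touch dz 0.0005 f 12.8 at [ 0.4797 -0.0795  0.0523] t 42.9083
(array([0.4788438 , 0.03968499]), np.float64(-0.015351402182929151), np.float64(0.10592609296616573)) [165, 167, 165, 165, 61, 170, 165, 172, 172, 173, 173, 172, 173, 173, 173, 174, 172, 172, 110, 70, 137, 171, 172, 171, 171, 172, 172, 172, 172, 172, 172, 172, 172, 172, 172, 172, 172, 172, 172, 171, 171, 173, 173, 172, 153, 171, 172, 168, 171, 171, 171, 171, 168, 160, 142, 163, 165, 164, 165, 163, 164, 165, 167, 165]
[(array([0.445, 0.158]), np.float64(0.169)), (array([0.602, 0.293]), np.float64(0.18)), (array([0.615, 0.15 ]), np.float64(-0.135))]
```

View pics/t7.png

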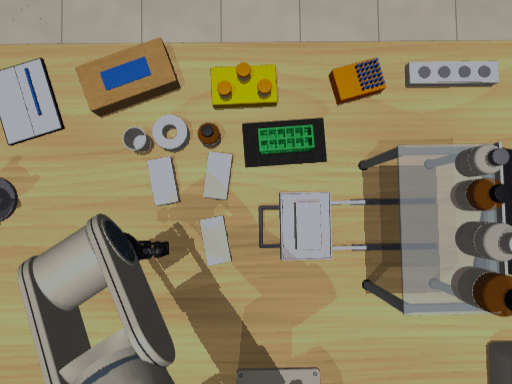

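The deep box stands on the tray: edges at px x≈295–320, centred on row 226. Now the three shallow boxes, with a check after each.

```bash
python3 - <<'E'
from h import *
B=[((.602,.293),.18),((.6145,.1505),-.137),((.445,.158),.169)]
zb=.064
for (s,a) in B:
    carry(s,a,.0275,TRAY,TY,zb); zb+=.034
    park(); t=shot("top"); 
    print("expect",proj(t,[*TRAY,zb]).round(1)); column(t,zb)
    if abs(manip.get_position()[2])<0: break
cv2.imwrite("pics/t8.png",t["bgr"]); s=shot("scene"); cv2.imwrite("pics/s8.png",s["bgr"][100:384,0:420])
print(handle(t,240,270)[0])
E
```

```text
w 0.0614 touch dz 0.0005 f 12.5 at [ 0.4797 -0.0795  0.0928] t 54.7667
expect [310.3 226.6]
column []
w 0.0616 touch dz 0.0005 f 8.8 at [ 0.4797 -0.0796  0.1267] t 66.3417
expect [312.6 227.1]
column []
w 0.0617 touch dz 0.0005 f 7.8 at [ 0.4798 -0.0795  0.1605] t 77.5833
expect [315.  227.7]
column []
[0.47896426 0.03965115]
```

View pics/s8.png

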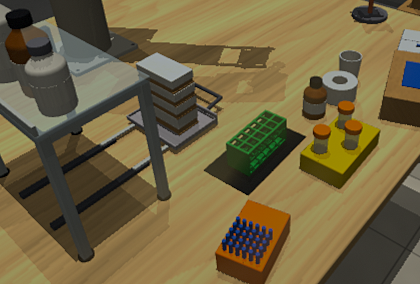

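View pics/t8.png

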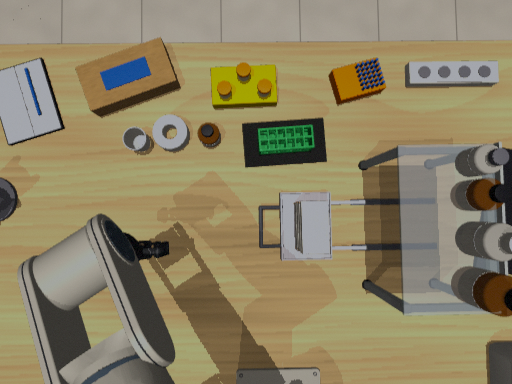

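The scene view shows four boxes in a column on the tray at about (168,100) in the crop, and the top view shows it at (313,227). One close look to check alignment.

```bash
python3 -c "
import cv2,numpy as np
a=cv2.imread('pics/s8.png')[40:165,110:230];b=cv2.imread('pics/t8.png')[180:272,255:340]
a=cv2.resize(a,None,fx=3.4,fy=3.4,interpolation=2);b=cv2.resize(b,None,fx=4,fy=4,interpolation=2)
o=np.zeros((430,780,3),np.uint8);o[:a.shape[0],:a.shape[1]]=a;o[:b.shape[0],420:420+b.shape[1]]=b;cv2.imwrite('pics/c9.png',o)"
```

```text
(no output)
```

View pics/c9.png

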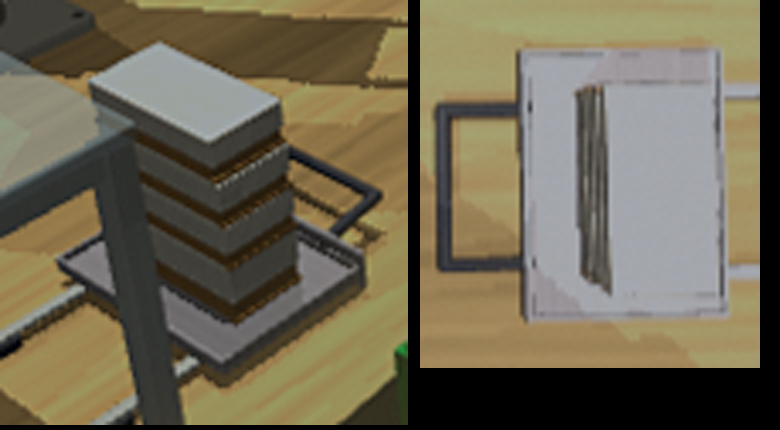

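The column is square, with its sides parallel and within about 1–2 mm. Now I'll push the tray home slowly by the handle.

```bash
python3 - <<'E'
from h import *
h,a=np.array([.479,.0397]),.005
o=pick_ori([*h,.2],a+np.pi/2)
manip.command_gripper(.045,30)
manip.move_to([*h,.22],o); manip.servo_line([*h,.037],o,.1)
manip.command_gripper(0.0,30)
d=np.array([np.sin(a),-np.cos(a),0]); p=np.array([*h,.037])
f0=manip.get_contact_force()
manip.servo_line(list(p+d*.160),o,.035); print(manip.get_contact_force()-f0,manip.get_time())
L=.160
while L<.200:
    L+=.002; manip.servo_line(list(p+d*L),o,.02); f=manip.get_contact_force()-f0
    if -(f@d)>9: break
print(L,f,manip.get_position(),manip.get_time())
t=shot("top"); cv2.imwrite("pics/t10.png",t["bgr"])
E
```

```text
[-0.73256064  1.5219302   2.32709256] 88.3917
0.18200000000000002 [ 1.6260189  15.42141302  3.49555351] [ 0.47951569 -0.14039933  0.03721354] 91.1417
```

```bash
python3 - <<'E'
from h import *
manip.command_gripper(.045); manip.hold(.2)
q=manip.get_position(); manip.servo_line([q[0],q[1],.22],rate=.1)
park(); manip.hold(.5)
t=shot("top"); s=shot("scene"); print(handle(t,290,345)[0],rack(t,.065),manip.get_time())
a=cv2.resize(s["bgr"][150:330,0:320],None,fx=2.4,fy=2.4,interpolation=2); cv2.imwrite("pics/s11.png",a)
cv2.imwrite("pics/t11.png",cv2.resize(t["bgr"][90:320,90:],None,fx=1.8,fy=1.8))
E
```

```text
[ 0.47877507 -0.13956228] (array([ 0.69986603, -0.0260461 ]), 144.07931518554688, 69.01254272460938, np.float64(-1.5057507310538265)) 96.0417
```

View pics/s11.png

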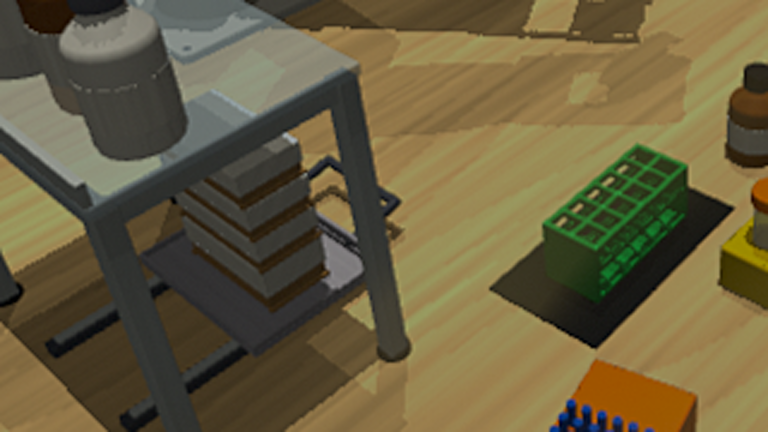

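View pics/t11.png

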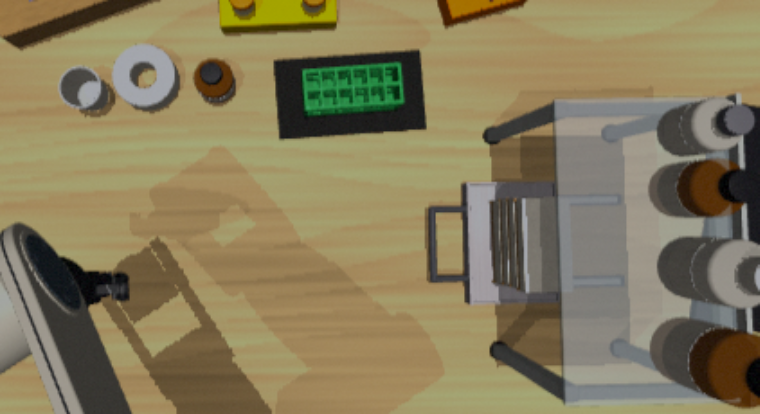

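The column stands square under the shelf. The handle is 179 mm from its fully-out position, so the tray is home within tolerance. The rack is upright on the mat and the bystanders are in place.

```bash
python3 -c "
from rig import manip
print(manip.sign_off())"
```

```text
the job is handed in; nothing more can be done
None
```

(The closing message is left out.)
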